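Stand up a boxed spare and present it to the code scanner

TASK

The boxed spare fan (the small carton) lies flat on the repair bench: stand it up on either of its two small labelled ends on the bench and let go, so that it stands by itself. Then pick it up again and hold it upright and still over the middle of the scanner's window, its lower end about 8 cm above the glass, carried by the gripper alone; the program finishes while still holding it there. Leave the loose fan, the battery and the circuit board where they lie.

Things in the scene. Friction and masses are not known exactly. Their poses are not given: they have to be found in the camera images.
- carton_center (a point): Centre (and centre of mass) of the carton, a closed rigid cardboard box, 64 x 120 x 36 mm along its own x, y, z, 0.18 to 0.35 kg, loose. At the start it lies flat, z up, this point 18 mm above the bench. The two small ends (64 x 36 mm, at y = -60 and +60 mm) carry the same barcode label; standing on an end, its y axis points straight up or down and this point is 60 mm above the bench.
- scanner_window (a point): Centre of the window in the top of the code scanner, a flat black block of 110 x 110 x 30 mm fixed to the bench; its 68 mm square glass window faces straight up, 30 mm above the bench. z up. Carton and scanner stand one to the left and one to the right; which is which varies.
- fan: Bystander: loose flat blower fan, 75 x 103 x 12 mm, black with a copper fin block on one side; origin on its underside, z up.
- battery: Bystander: loose flat battery pack, 55 x 200 x 8 mm, black; origin at the centre of its underside, its length along y.
- board: Bystander: loose green circuit board, 60 x 170 mm, 9 mm high over its parts; origin at the centre of its underside, its length along y.
Things that resemble listed ones, but are neither listed nor needed, are in the scene too. Of the things that look like the part that bears carton_center, the smaller one is meant. Of the things that look like the part that bears scanner_window, take the one that is farthest from the robot's base at the start.

How it is judged:
On the way:
1. the carton stands by itself on one of its small ends on the bench, let go ((angle between carton_center's own y axis and vertical below 0.06 rad or angle between carton_center's own y axis and vertical above 3.08159 rad) and height (world z) of carton_center between 0.056 and 0.064 m and contact force between carton and table above 0.5 N and contact force between carton and the fingers below 0.05 N and contact force between carton and the arm below 0.05 N and linear speed of carton below 0.03 m/s), for 0.3 s.
At the end, for the whole second after the job is handed in: The fingers hold the carton (over 1 N) upright (within 0.10 rad, either end down), its centre within 30 mm sideways of the window's centre and its lower end 50 to 110 mm above the glass, still (under 20 mm/s, 0.1 rad/s), touching neither bench nor scanner ((angle between carton_center's own y axis and vertical below 0.1 rad or angle between carton_center's own y axis and vertical above 3.04159 rad) and horizontal distance between carton_center and scanner_window below 0.03 m and z of carton_center in the frame of scanner_window between 0.11 and 0.17 m and linear speed of carton below 0.02 m/s and angular speed of carton below 0.1 rad/s and contact force between carton and the fingers above 1 N and contact force between carton and table below 0.05 N and contact force between carton and scanner below 0.05 N); the arm keeps its last pose, push and grip.
It fails at once if the fan is pushed more than 15 mm from its place (distance of fan from where it was at the start of the episode above 0.015 m).
It fails at once if the battery is pushed more than 15 mm from its place (distance of battery from where it was at the start of the episode above 0.015 m).
It fails at once if the board is pushed more than 15 mm from its place (distance of board from where it was at the start of the episode above 0.015 m).
It also fails if it takes over 61 s, if anything falls off the work surface, if the arm or the gripper's body presses on something with over 40 N, if the wrist force passes 120 N, or if a joint passes its speed limit or range.

ROBOT

A 7-joint arm with a two-finger parallel gripper is mounted at the origin on the work surface. World frame = base frame: x ahead of the robot, y to its left, z up, the work surface at z = 0. Lengths are in m, angles in rad, forces in N, time in s.
With the tool pointing down it reaches from about 0.425 to 1.025 m from the base axis. Payload 9.4 kg.
Tool frame: the origin (TCP) lies at the very end of the fingers, on their centre line; the grasp point (between the pads) lies 19 mm behind it; z points along the fingers, y is the line along which they close (so a half turn about z gives the same grasp; the last joint's range is limited). The gripper opens to 93 mm and grips with 3 to 60 N. Pads are 15 mm wide; open, the fingers measure 128 mm over their backs; the gripper's body (75 mm by 188 mm) begins 65 mm behind the grasp point.
Start: joints at [-1.277, 0.599, -0.003, 1.599, 0.002, 0.943, -0.08], TCP at [0.263, 0.676, 0.219] pointing down, gripper open.
Joint ranges: [-2.57, 2.57], [-0.35, 1.97], [-1.29, 1.29], [0.11, 2.56], [-1.05, 4.19], [0.11, 1.86], [-2.63, 2.63]. Speed limits (rad/s): [2.22, 2.22, 3.01, 3.01, 3.14, 3.14, 3.14].

INTERFACE

Orientations are given as a rotation vector (axis times angle).
In Python, from workcell import r gives the robot as it stands. Calls block until the motion is done:
- r.move_ptp(position, orientation): joint-space move of the TCP to a pose.
- r.servo_line(position, orientation=None, vel=0.15): straight line of the TCP; orientation=None keeps the orientation; vel is the mean speed in m/s.
- r.goto_joints(angles): joint-space move.
- r.grip(opening): finger opening in m; the grip force is fixed at half the most; returns when the fingers have stopped.
- r.dwell(seconds).
- r.inverse_kinematics(position, orientation): joint angles nearest the present ones, or None.
- r.sense(): the state.
- r.capture(name): name is "scene" or "top" or "wrist"; returns a dict with "image" (480x640x3 uint8, blue, green, red), "mtx" (3x3 intrinsics, pixels), "extrinsics" (4x4, takes a point from camera to world coordinates); the wrist camera has in their place "tool_from_camera" (4x4, takes a point from camera to tool coordinates, whose origin is the TCP and whose axes are the flange's). Camera axes: x right, y down, z forward; pixel columns grow to the right and rows downward; lengths in m; the calibration is good to about 2 mm. A picture is of the moment at which its call begins: read the wrist's pose just before it. There is no depth.
A pose or a line that the arm cannot do raises r.Unreachable and nothing moves.
- r.job_done(): hands the job in; it is judged then, once.
Trained networks look in a picture, given as the dict that the camera call returned (one of the last four; its "shot" number tells which), for a name from the list of things; names that differ only in an ending like _2 or _b are one class to them, and where a whole thing is asked for, a point or a joint stands for the part that bears it (a point fixed in the world has none). Each returns a list of dicts, best first, with "p" (0 to 1); they miss things now and then, are a little off and sometimes report something else, mostly with a low value. They report only what shows in the picture. A call takes as long as a camera call. They do not tell look-alikes from the thing itself.
- r.boxes_of(picture, label): "point" ([x, y, z] in m, in world coordinates, good to about 4 mm: the middle of the surface that is visible of it).
The state is a dict: "time_s": time; "qpos": joint angles; "qvel": joint speeds; "effort": joint torques, N m; "position": TCP position; "eef_rot": TCP orientation; "wrist_force": force on the tool from outside, world axes, zero at the start; "torque": the same for the moment, N m; "gripper_width": finger opening in m; "finger_force": force on a finger pad.
Only numpy, scipy, OpenCV 4.12 (cv2) and the standard library are available. Lean on these libraries where they do the work, as an engineer would, in place of code of your own. Each camera call takes 0.05 s, during which the arm holds its last target. There are 200 camera calls.

## Working session

There is one attempt and no reset: what is moved stays moved. The work goes in short steps, each a Python script; the robot and the scene stay as the last script left them, time stands still between calls to the robot, and variables do not carry over. Pictures are saved under pics/ and viewed, at most 10 in all, crops included, and the job is handed in when it is done.

```bash
mkdir -p pics; python3 - <<'E'
from workcell import r
import cv2
for n in ("top","scene"):
    c=r.capture(n); cv2.imwrite(f"pics/{n}0.png",c["image"])
    for l in ("carton_center","scanner_window","fan","battery","board"):
        print(n,l,[(d["p"],[round(v,3) for v in d["point"]]) for d in r.boxes_of(c,l)])
    print(c["mtx"],c["extrinsics"])
s=r.sense();print(s["time_s"],s["eef_rot"],s["position"])
E
```

```text
top carton_center [(0.72, [0.485, -0.151, 0.038])]
top scanner_window [(0.92, [0.282, 0.215, 0.032]), (0.74, [0.456, 0.203, 0.028])]
top fan [(0.75, [0.634, -0.028, 0.012])]
top battery [(0.67, [0.677, 0.216, 0.007]), (0.64, [0.637, -0.025, 0.013])]
top board [(0.78, [0.675, -0.243, 0.004])]
[[451.59711615   0.         310.00609258]
 [  0.         451.59711615 237.67186519]
 [  0.           0.           1.        ]] [[ 0.01420011 -0.99850251  0.05283083  0.41431598]
 [-0.9996329  -0.01539578 -0.02229427  0.01341212]
 [ 0.02307426 -0.05249485 -0.99835458  1.01323195]
 [ 0.          0.          0.          1.        ]]
scene carton_center [(0.95, [0.316, -0.175, 0.048]), (0.58, [0.505, -0.144, 0.035])]
scene scanner_window [(0.6, [0.311, 0.219, 0.03]), (0.58, [0.476, 0.206, 0.031]), (0.25, [0.507, -0.147, 0.037])]
scene fan [(0.89, [0.64, -0.024, 0.007])]
scene battery [(0.6, [0.68, 0.223, 0.009])]
scene board [(0.68, [0.68, -0.24, 0.001])]
[[439.85326725   0.         319.3091442 ]
 [  0.         439.85326725 234.21590527]
 [  0.           0.           1.        ]] [[-0.20965952  0.71264111 -0.6694666   0.98632411]
 [ 0.97775505  0.148492   -0.14813906  0.12331145]
 [-0.00615956 -0.68563312 -0.72792121  0.58654279]
 [ 0.          0.          0.          1.        ]]
0.6 [ 5.79009335e-01  3.08773291e+00 -1.00773410e-04] [0.2626933  0.67569999 0.218617  ]
```

View pics/top0.png

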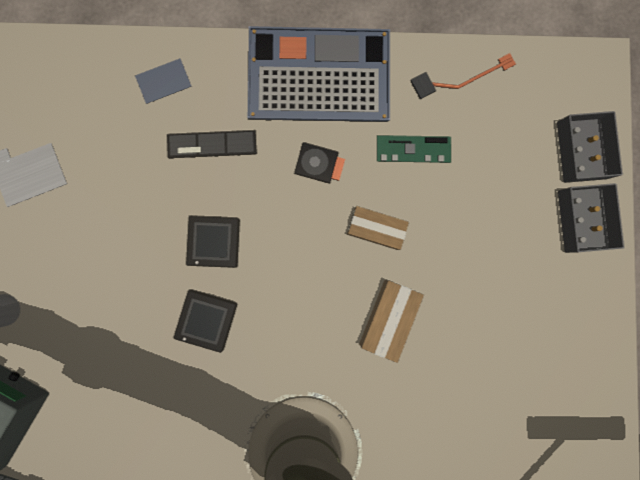

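View pics/scene0.png

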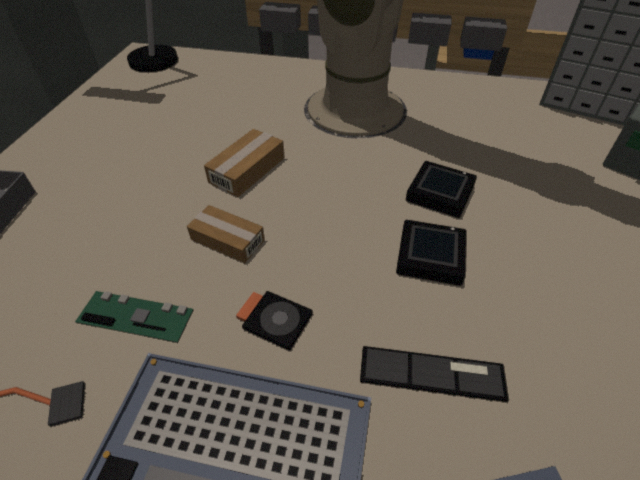

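The small carton is at top-image pixel (378,228). The far scanner, which is the target, is at (213,242). The bigger carton at (392,320) and the nearer scanner at (205,320) are decoys. Next I'll fit both outlines and check reachability.

```bash
cat > h.py <<'E'
import numpy as np, cv2
from workcell import r
from scipy.spatial.transform import Rotation as R
def px2w(c,uv,z):
    T=c["extrinsics"]; d=T[:3,:3]@np.linalg.inv(c["mtx"])@[uv[0],uv[1],1.]
    return T[:3,3]+d*(z-T[2,3])/d[2]
def rot(h,tilt):
    """tool z tilted 'tilt' from straight down towards heading h; closing axis horizontal, perpendicular to h"""
    hv=np.array([np.cos(h),np.sin(h),0]); z=np.sin(tilt)*hv-np.array([0,0,np.cos(tilt)])
    y=np.array([-np.sin(h),np.cos(h),0]); return np.column_stack([np.cross(y,z),y,z])
def pose(g,h,tilt,flip=False):
    """grasp point -> TCP pose"""
    M=rot(h,tilt)
    if flip: M=M@np.diag([-1,-1,1])
    return np.array(g)+0.019*M[:,2], R.from_matrix(M).as_rotvec()
E
python3 - <<'E'
from h import *
c=r.capture("top"); im=c["image"].astype(int)
def rect(mask,uv,z,name):
    n,l,_,_=cv2.connectedComponentsWithStats(mask.astype(np.uint8)); 
    ys,xs=np.where(l==l[uv[1],uv[0]])
    P=np.array([px2w(c,(x,y),z)[:2] for x,y in zip(xs,ys)],np.float32)
    print(name,len(xs),cv2.minAreaRect(P*1000)); return np.array(P)
b,g,rr=im[...,0],im[...,1],im[...,2]
print(im[228,378],im[215,365],im[238,375],im[200,350],im[222,193],im[240,213])
roi=np.zeros(b.shape,bool); roi[195:260,335:420]=1
m=roi&(((rr-b)>45)|(b>165)); rect(m,(378,228),0.036,"carton")
roi[:]=0; roi[205:275,178:248]=1
rect(roi&(rr<95),(213,242),0.03,"scanner")
cr=cv2.resize(c["image"][190:280,170:430],None,fx=3,fy=3); cv2.imwrite("pics/crop.png",cr)
G=[0.487,-0.15,0.024]
for h0 in (1.34,1.34-np.pi):
  for a in (0.4,0.52,0.79):
    for f in (0,1):
      p,o=pose(G,h0,a,f);q=r.inverse_kinematics(p,o); p2,o2=pose([.487,-.15,.2],h0,a,f);q2=r.inverse_kinematics(p2,o2)
      print(round(h0,2),a,f,None if q is None else np.round(q,2),q2 is not None)
for a in (0.4,0.52,0.79):
  for h in np.arange(-1.2,1.3,.4):
    for f in (0,1):
      q=[r.inverse_kinematics(*pose(g,h,np.pi/2-a,f)) for g in ([.52,.03,.066],[.465,.205,.18])]
      print("stand",a,round(h,1),f,[None if k is None else np.round(k,1).tolist() for k in q])
E
```

```text
[173 189 195] [ 76 106 132] [ 80 115 140] [136 157 168] [42 46 49] [58 60 60]
carton 1460 ((490.947265625, -156.81605529785156), (118.54438781738281, 63.12025833129883), 73.79420471191406)
scanner 2572 ((455.75567626953125, 202.67340087890625), (110.78451538085938, 109.58316040039062), 88.46968078613281)
1.34 0.4 0 [ 1.1   1.04 -1.09  2.15  0.96  0.59  2.35] True
1.34 0.4 1 [ 0.78  0.81 -0.52  2.17 -0.08  0.3   0.23] True
1.34 0.52 0 [ 0.49  0.79 -0.    2.17 -1.04  0.59 -1.89] True
1.34 0.52 1 [ 0.94  0.89 -0.68  2.14  0.02  0.36  0.19] True
1.34 0.79 0 [ 0.73  0.9  -0.19  2.09 -0.96  0.74 -1.87] True
1.34 0.79 1 [ 1.28  1.22 -1.11  2.06  0.47  0.57 -0.17] True
-1.8 0.4 0 [-0.38  0.83  0.49  2.25  0.14  0.23 -0.38] True
-1.8 0.4 1 [-0.06  0.75  0.    2.23  0.97  0.47  1.92] True
-1.8 0.52 0 [-0.49  0.89  0.58  2.24  0.22  0.27 -0.51] True
-1.8 0.52 1 [-0.12  0.79 -0.    2.21  1.02  0.58  1.81] True
-1.8 0.79 0 [-0.67  1.05  0.68  2.19  0.35  0.39 -0.75] True
-1.8 0.79 1 [-0.21  0.89 -0.05  2.16  1.05  0.86  1.65] True
stand 0.4 -1.2 0 [[-1.2, 1.2, 0.8, 2.2, 0.8, 0.5, -1.2], [-1.4, 0.
[... 1943 characters left out ...]
, [-1.4, 0.7, 0.7, 2.3, 0.8, 0.5, -0.9]]
stand 0.79 -0.8 1 [[-0.5, 0.8, -0.2, 2.5, 1.8, 0.9, 1.4], [-0.7, 0.6, -0.5, 2.3, 1.2, 1.1, 1.9]]
stand 0.79 -0.4 0 [None, [-1.5, 0.7, 0.9, 2.5, 2.1, 0.3, -1.8]]
stand 0.79 -0.4 1 [None, [-0.7, 0.5, -0.4, 2.5, 1.5, 1.0, 1.8]]
stand 0.79 0.0 0 [None, None]
stand 0.79 0.0 1 [None, None]
stand 0.79 0.4 0 [None, None]
stand 0.79 0.4 1 [None, None]
stand 0.79 0.8 0 [[0.9, 1.1, -1.1, 2.5, 2.7, 0.5, -0.0], None]
stand 0.79 0.8 1 [[0.7, 0.9, -0.7, 2.5, 3.4, 0.5, 2.5], None]
stand 0.79 1.2 0 [[1.0, 1.2, -1.2, 2.3, 1.4, 0.2, 1.7], [0.6, 0.7, -1.1, 2.4, 3.1, 0.2, -0.5]]
stand 0.79 1.2 1 [[1.0, 1.2, -1.2, 2.3, 1.4, 0.2, -1.5], [0.5, 0.7, -0.9, 2.4, 3.7, 0.2, 2.1]]
```

View pics/crop.png

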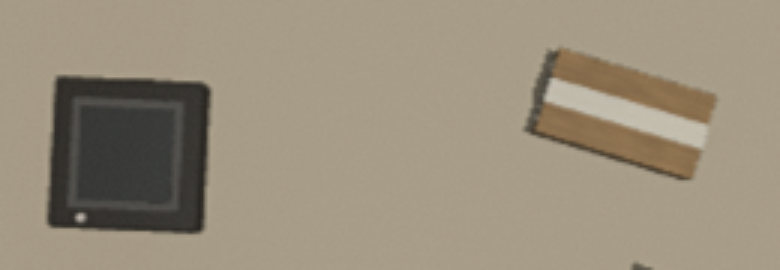

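The carton is at (0.491,-0.157), long axis at 73.8°, and the scanner is at (0.456,0.203). I'll grasp it with the tool tilted 45° one way, then stand it with the tool tilted 45° the other way.

```bash
cat >> h.py <<'E'
H=np.deg2rad(73.8); A=np.pi/4
C=np.array([.491,-.157,.018]); G=C+[0,0,.006]
def Cmat(pos,M): T=np.eye(4);T[:3,:3]=M;T[:3,3]=pos;return T
yv=np.array([np.cos(H),np.sin(H),0]); C0=Cmat(C,np.column_stack([np.cross(yv,[0,0,1]),yv,[0,0,1]]))
p0,o0=pose(G,H,A,True); T0=Cmat(p0,R.from_rotvec(o0).as_matrix())
def stand(pos,h):
    """TCP pose with carton standing (y down or up) and tool approaching along heading h"""
    # tilt toward H of A-90deg: rotate carton about closing axis, then yaw so that the heading is h
    M=R.from_euler('z',h-(H-np.pi)).as_matrix()@rot(H,A-np.pi/2)@rot(H,A).T
    T=Cmat(pos,M@C0[:3,:3])@np.linalg.inv(C0)@T0
    return T[:3,3],R.from_matrix(T[:3,:3]).as_rotvec()
E
python3 - <<'E'
from h import *
print("carton y when standing", (R.from_rotvec(stand([0,0,0],-1.2)[1]).as_matrix()@T0[:3,:3].T@C0[:3,:3])[:,1])
for h in (-1.6,-1.4,-1.2,-1):
    for x in ([.5,.02,.06],[.5,.02,.3],[.456,.203,.17]):
        q=r.inverse_kinematics(*stand(x,h)); print(h,x,None if q is None else np.round(q,2))
zt=T0[:3,2]
r.move_ptp(p0-.15*zt+[0,0,.08],o0); r.grip(.093)
r.servo_line(p0-.12*zt,o0); 
c=r.capture("wrist"); cv2.imwrite("pics/w1.png",c["image"]); c=r.capture("scene"); cv2.imwrite("pics/s1.png",c["image"])
s=r.sense();print(s["time_s"],s["position"],np.round(s["qpos"],2),s["wrist_force"])
E
```

```text
carton y when standing [-3.73532098e-16  2.75709214e-16 -1.00000000e+00]
-1.6 [0.5, 0.02, 0.06] [-0.97  0.96  0.65  2.14  0.3   0.58 -0.77]
-1.6 [0.5, 0.02, 0.3] [-1.08  0.56  0.79  2.03  0.4   1.03 -0.62]
-1.6 [0.456, 0.203, 0.17] [-1.22  0.78  0.6   1.96  0.2   1.05 -0.83]
-1.4 [0.5, 0.02, 0.06] [-1.04  0.97  0.68  2.24  0.48  0.4  -0.82]
-1.4 [0.5, 0.02, 0.3] [-1.11  0.49  0.73  2.12  0.56  0.93 -0.64]
-1.4 [0.456, 0.203, 0.17] [-1.29  0.76  0.61  2.04  0.31  0.92 -0.8 ]
-1.2 [0.5, 0.02, 0.06] [-1.12  1.02  0.79  2.35  0.74  0.17 -0.94]
-1.2 [0.5, 0.02, 0.3] [-1.13  0.42  0.68  2.21  0.73  0.84 -0.67]
-1.2 [0.456, 0.203, 0.17] [-1.36  0.74  0.64  2.13  0.43  0.78 -0.78]
-1 [0.5, 0.02, 0.06] [-0.86  0.86  0.31  2.44  1.67  0.55 -1.78]
-1 [0.5, 0.02, 0.3] [-1.15  0.36  0.67  2.31  0.92  0.74 -0.71]
-1 [0.456, 0.203, 0.17] [-1.41  0.71  0.64  2.23  0.6   0.64 -0.82]
5.1417 [ 0.47137799 -0.22613217  0.09623221] [ 0.87  0.77 -0.18  2.   -0.75  0.91  1.07] [ 0.21411394 -0.30680373  0.02882405]
```

View pics/w1.png

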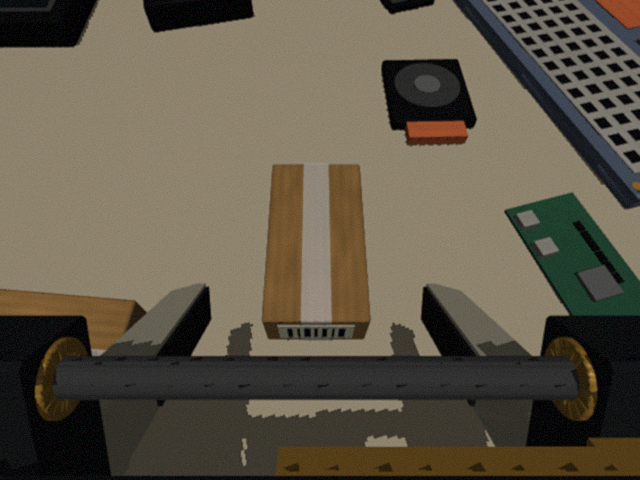

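The wrist view shows the carton centred between the fingers (column ~317) and well aligned. The board is at lower right, clear of them. Now grasp and lift.

```bash
python3 - <<'E'
from h import *
r.servo_line(p0,o0,vel=.08)
s=r.sense();print(s["time_s"],s["position"],p0,s["wrist_force"])
r.grip(.0)
s=r.sense();print(s["gripper_width"],s["finger_force"],s["wrist_force"])
r.servo_line(p0+[0,0,.2],o0)
s=r.sense();print(s["time_s"],s["gripper_width"],s["finger_force"],s["wrist_force"])
r.move_ptp(*stand([.5,.02,.25],-1.6))
r.servo_line(stand([.5,.02,.085],-1.6)[0])
s=r.sense();print(s["time_s"],s["qpos"],s["gripper_width"],s["wrist_force"])
c=r.capture("scene"); cv2.imwrite("pics/s2.png",c["image"])
E
```

```text
6.7917 [ 0.49482937 -0.14452433  0.01075923] [ 0.49474825 -0.14409843  0.01056497] [0.32498366 0.10164428 0.79544311]
0.06369780705817318 30.000195801258087 [-0.51342737  0.10592391  0.51460151]
8.85 0.0638822078229466 29.999094307422638 [ 0.10994507  0.08722438 -2.85292735]
11.9333 [-0.28013342  0.81694076 -0.42146582  2.0955556   0.97070607  1.18777176
 -1.50802445] 0.06394672647767036 [-0.00482894  1.16248775 -2.41973528]
```

View pics/s2.png

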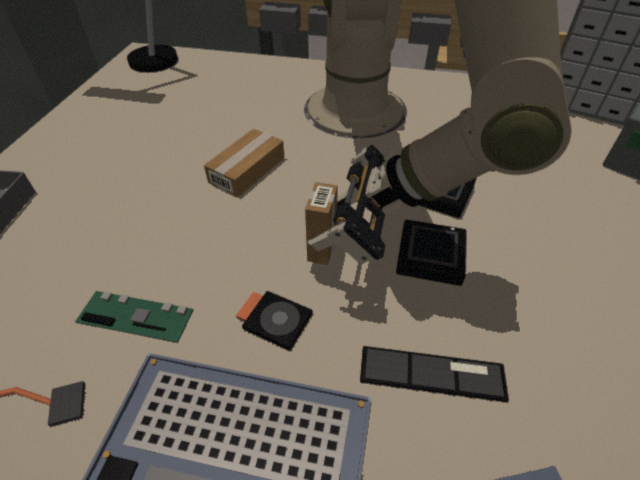

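The carton hangs upright at about (320,225), with its labelled end up at (322,193) and the bystanders untouched. I'll lower it until it touches, release, and check.

```bash
python3 - <<'E'
from h import *
r.servo_line(stand([.5,.02,.065],-1.6)[0],vel=.08); r.dwell(.2)
f0=r.sense()["wrist_force"][2]; z=.065
while z>.056:
    z-=.001; r.servo_line(stand([.5,.02,z],-1.6)[0],vel=.02)
    f=r.sense()["wrist_force"][2]
    if f-f0>3: break
print(z,f0,f,r.sense()["wrist_force"])
r.grip(.093); r.dwell(.6)
s=r.sense();print(s["time_s"],s["gripper_width"],s["finger_force"],s["wrist_force"])
c=r.capture("scene"); cv2.imwrite("pics/s3.png",c["image"][120:320,220:480].repeat(3,0).repeat(3,1))
c=r.capture("wrist"); cv2.imwrite("pics/w3.png",c["image"])
E
```

```text
0.06 -3.2473936818919746 5.795154979163098 [-0.30078839  2.12880696  5.79515498]
15.1167 0.09287204472373757 0.0 [ 0.14730657 -0.31932642 -1.16772602]
```

View pics/s3.png

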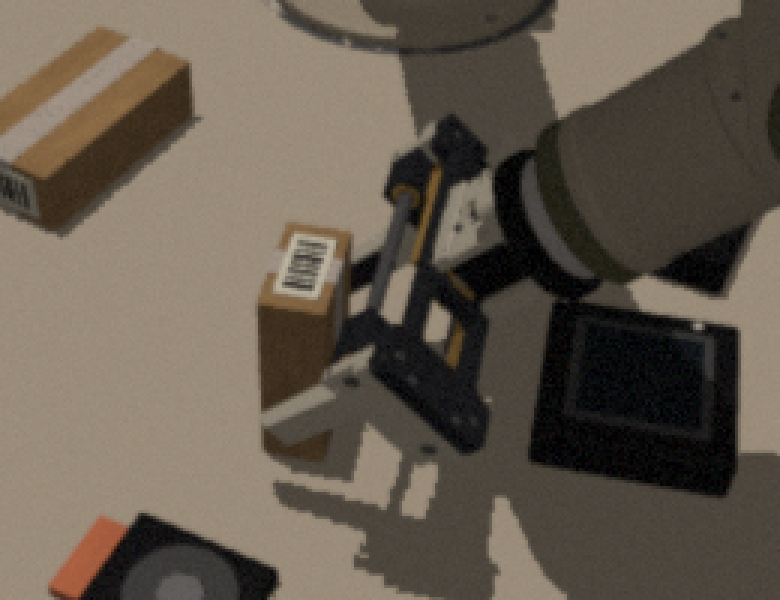

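View pics/w3.png

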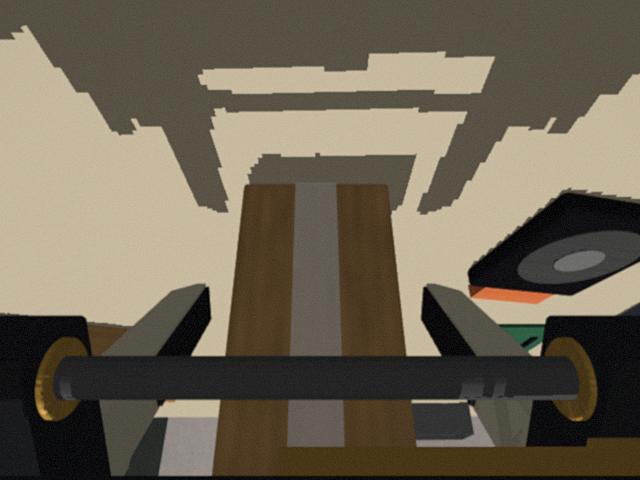

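The carton stands by itself, with gaps on both sides (its front face spans columns 215–410 in the wrist view). I'll back off briefly to be safe, then regrip and carry it to the scanner.

```bash
python3 - <<'E'
from h import *
s=r.sense(); p=s["position"]; z=R.from_rotvec(s["eef_rot"]).as_matrix()[:,2]
r.servo_line(p-.012*z,vel=.03); r.dwell(.6); r.servo_line(p+[0,0,.001],vel=.03)
r.grip(0.); s=r.sense(); print(s["gripper_width"],s["finger_force"])
r.servo_line(stand([.5,.02,.23],-1.6)[0],vel=.1)
r.servo_line(stand([.456,.203,.22],-1.6)[0],vel=.1)
r.servo_line(stand([.456,.203,.172],-1.6)[0],vel=.06); r.dwell(.5)
s=r.sense();print(s["time_s"],s["qpos"],s["gripper_width"],s["finger_force"],s["wrist_force"])
for n in ("scene","top"):
    c=r.capture(n); cv2.imwrite(f"pics/{n}4.png",c["image"])
    for l in ("carton_center","fan","battery","board"): print(n,l,[(d["p"],np.round(d["point"],3)) for d in r.boxes_of(c,l)])
E
```

```text
0.06437890102966264 30.00022977590561
22.7917 [-0.51005387  0.74326045 -0.51868863  1.90563157  0.69202727  1.42930399
 -1.48293517] 0.06383029393530291 30.000080466270447 [-0.66336261 -0.82830762 -2.55089619]
scene carton_center [(0.88, array([ 0.315, -0.177,  0.046])), (0.55, array([0.488, 0.201, 0.204]))]
scene fan []
scene battery [(0.6, array([0.68 , 0.222, 0.01 ]))]
scene board [(0.64, array([0.68 , 0.223, 0.012])), (0.62, array([ 0.678, -0.236, -0.   ]))]
top carton_center [(0.97, array([0.454, 0.194, 0.232])), (0.85, array([ 0.294, -0.182,  0.048]))]
top fan [(0.59, array([ 0.63 , -0.028,  0.011]))]
top battery [(0.58, array([0.677, 0.214, 0.009]))]
top board [(0.95, array([ 0.675, -0.242,  0.005]))]
```

View pics/scene4.png

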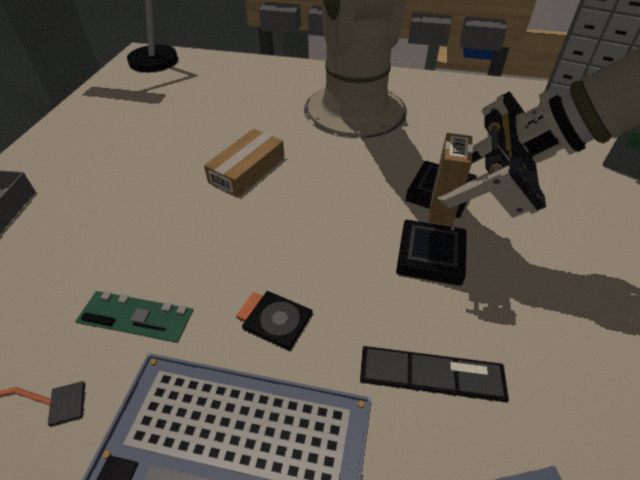

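View pics/top4.png

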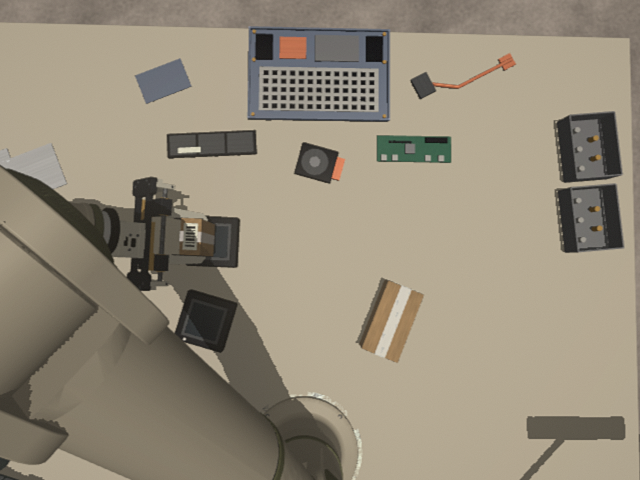

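The carton is held over the far scanner (scene pixel ~(447,180)), upright, with the bystanders in place. One projection check of the uprightness before handing in.

```bash
python3 - <<'E'
from h import *
c=r.capture("scene"); im=c["image"].copy(); Ti=np.linalg.inv(c["extrinsics"])
h=-1.6; u=np.array([np.cos(h),np.sin(h),0]); v=np.array([-u[1],u[0],0])
P=np.array([np.array([.456,.203,.172])+a*.018*u+b*.032*v+[0,0,e*.06] for e in (1,-1) for a,b in ((1,1),(1,-1),(-1,-1),(-1,1))])
q=(c["mtx"]@(Ti[:3,:3]@P.T+Ti[:3,3:])).T; q=(q[:,:2]/q[:,2:])-[380,110]
im=cv2.resize(im[110:260,380:560],None,fx=4,fy=4); k=(q*4).astype(int).tolist()
for i in range(4):
    for a,b in ((i,(i+1)%4),(i+4,(i+1)%4+4),(i,i+4)): cv2.line(im,k[a],k[b],(0,255,0),1)
cv2.imwrite("pics/chk.png",im)
E
```

```text
(no output)
```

View pics/chk.png

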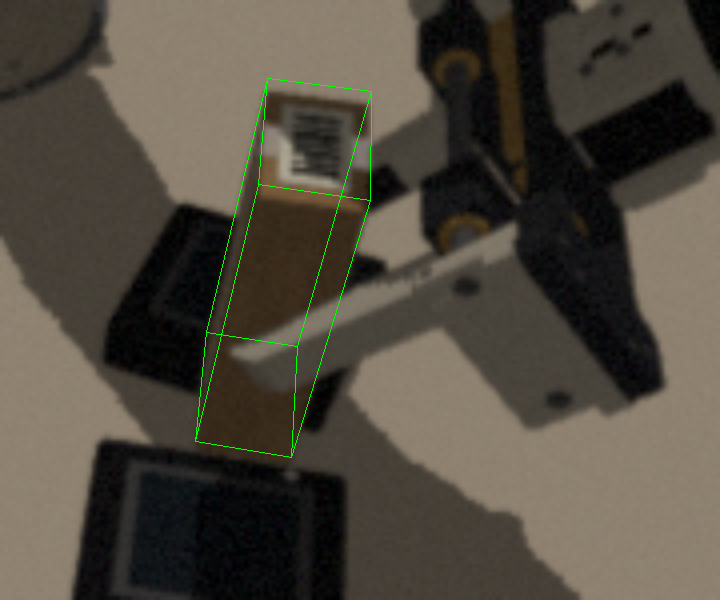

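The outline matches the carton: its edges are parallel to the projection (no tilt), and the offset is only a few mm. Handing in.

```bash
python3 -c "
from workcell import r
print(r.job_done())"
```

```text
the job is handed in; nothing more can be done
None
```

The carton stood by itself on a small end, was picked up again, and was handed in held upright and still, its lower end about 8 cm above the far scanner's window; the fan, battery and board did not move noticeably in the images, and the judge's result was not shown.

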